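# Open the double-leaf gauge cabinet on the fitter's bench

### The job

Open up the grey gauge cabinet on the bench: swing the hook on its top off the stud while the doors are still shut, then open the left, latched leaf wide, and only then the right leaf that its strip overlaps. Leave both leaves standing open about square to the cabinet's front or further, with the hook swung aside, and do not shift the gauges and tools lying about.

Things in the scene. Friction and masses are not known exactly. Their poses are not given: they have to be found in the camera images.
- cabinet: Low grey steel gauge cabinet fixed to the bench, 330 mm wide, 170 deep, 170 high, its open front closed by two leaves and facing roughly the robot. Origin: middle of the carcass's front edge, at bench level; x points from the front into the cabinet, y to the left (seen from the robot), z up. Positions below called 'cabinet x, y' are in this frame.
- outer_leaf (a joint): Opening angle of the left, latched leaf (rad): 0 shut, up to 1.8; opening turns it clockwise seen from above, free edge towards the robot. Grey plate 150 mm wide, 12 thick, 12 to 165 mm above the bench. A steel strip on its front runs 17 mm past its free edge over the right leaf, which cannot open before it. Stays where left; takes about 0.1 N m.
- outer_leaf_hinge (a point): Point on the left leaf's upright hinge axis, 170 mm above the bench, at cabinet x -8 mm, y +152 mm.
- outer_leaf_pull (a point): Pull bar of the left leaf: upright round steel bar, 14 mm thick, 95 to 190 mm above the bench. Its axis is 46 mm before the hinge axis (40 before the leaf's face) and 105 mm along the leaf from the hinge. Two stems join it to the leaf, the upper at 143 mm height. This point: on the bar's axis, 170 mm above the bench; moves with the leaf.
- stud (a point): Steel stud, 12 mm thick, standing on the left leaf's top edge 50 mm from its hinge; the hook's end lies before it and so keeps the leaf shut. This point: centre of its top, 184 mm above the bench; moves with the leaf.
- inner_leaf (a joint): Opening angle of the right, overlapped leaf (rad): 0 shut, up to 1.8; opening turns it anticlockwise seen from above, free edge towards the robot. Same plate and stiffness as the left leaf, no strip, no stud.
- inner_leaf_hinge (a point): Point on the right leaf's upright hinge axis, 170 mm above the bench, at cabinet x -8 mm, y -152 mm.
- inner_leaf_pull (a point): Pull bar of the right leaf, the mirror image of the left one: 46 mm before the hinge axis, 105 mm along the leaf. This point: on the bar's axis, 170 mm above the bench. With both shut the bars stand 94 mm apart.
- hook (a joint): Angle of the swing hook on the cabinet's top (rad): 0 hooked, up to 1.6. Turns clockwise seen from above, its front end going left, away from the stud; the stud is free beyond about 0.35. Dark flat bar 10 mm thick, lying on the top, reaching 76 mm forward of its pivot, with a bent end 35 mm wide. Stays where left; takes about 0.1 N m.
- hook_pivot (a point): Point on the hook's upright pivot axis, 210 mm above the bench, at cabinet x +50 mm, y +98 mm.
- hook_peg (a point): Upright round steel peg on the hook, by which it is turned: 14 mm thick, 180 to 222 mm above the bench; at angle 0 it is 45 mm forward (cabinet -x) and 18 mm left (+y) of the pivot. This point: on its axis, 210 mm above the bench; moves with the hook.
- flat_file: Bystander: file with turned wooden handle, 280 mm long, lying left of the cabinet. Origin: underside.
- short_file: Bystander: shorter file with wooden handle, 240 mm, lying on the bench on the left, nearer the robot. Origin: underside.
- hammer: Bystander: hammer, 240 mm, lying right of the cabinet. Origin: underside.
- square: Bystander: steel engineer's square (L shape, 130 x 90 mm), lying on the bench on the right, nearer the robot. Origin: underside.
- oil_bottle: Bystander: white bottle with black cap, 56 mm across, 120 mm tall, standing on the right. Origin: underside.
- gauge_case: Bystander: flat wood-and-black case 60 x 120 x 32 mm, lying on the rear right of the cabinet's top. Origin: underside.
- vee_block: Bystander: steel vee block 60 x 70 x 55 mm, inside the cabinet behind the left leaf. Origin: underside.
- ring_gauge: Bystander: steel ring, 90 mm across, 30 mm tall, lying inside the cabinet behind the right leaf. Origin: underside.

How it is judged:
On the way, in this order (a step that is already met when the one before it is completed fails the run):
1. the hook is swung clear of the stud with both leaves still shut (value of joint hook above 0.35 rad and value of joint each of outer_leaf, inner_leaf below 0.15 rad), for 0.1 s.
2. the left leaf is open wide while the right one is still shut (value of joint outer_leaf above 1 rad and value of joint inner_leaf below 0.15 rad), for 0.1 s.
3. the right leaf is open wide too (value of joint each of outer_leaf, inner_leaf above 1 rad), for 0.1 s.
At the end, for the whole second after the job is handed in: Both leaves stand at rest, each opened by more than 1.3 rad (75 degrees), and the hook is more than 0.35 rad off its hooked position; no bystander has been moved by more than 30 mm (value of joint each of outer_leaf, inner_leaf above 1.3 rad and value of joint hook above 0.35 rad and velocity of joint outer_leaf between -0.1 and 0.1 rad/s and velocity of joint inner_leaf between -0.1 and 0.1 rad/s); the robot touches nothing.
It fails at once if a bystander (file, hammer, square, bottle, case, vee block, ring) was moved by more than 30 mm (distance of any of flat_file, short_file, hammer, square, oil_bottle, gauge_case, vee_block, ring_gauge from where it was at the start of the episode above 0.03 m).
It also fails if it takes over 69 s, if anything falls off the work surface, if the arm or the gripper's body presses on something with over 40 N, if the wrist force passes 120 N, or if a joint passes its speed limit or range.

### The arm

A 6-joint arm with a two-finger parallel gripper is mounted at the origin on the work surface. World frame = base frame: x ahead of the robot, y to its left, z up, the work surface at z = 0. Lengths are in m, angles in rad, forces in N, time in s.
With the tool pointing down it reaches from about 0.375 to 0.9 m from the base axis. Payload 3.1 kg.
Tool frame: the origin (TCP) lies at the very end of the fingers, on their centre line; the grasp point (between the pads) lies 19 mm behind it; z points along the fingers, y is the line along which they close (so a half turn about z gives the same grasp; the last joint's range is limited). The gripper opens to 87 mm and grips with 3 to 60 N. Pads are 19 mm wide; open, the fingers measure 117 mm over their backs; the gripper's body (75 mm by 190 mm) begins 51 mm behind the grasp point.
Start: joints at [0.924, 0.527, 1.433, -0, 1.181, -0.178], TCP at [0.282, 0.558, 0.223] pointing down, gripper open.
Joint ranges: [-3.08, 3.08], [-0.75, 2.2], [0.22, 2.44], [-1.43, 4.57], [0, 2.65], [-2.85, 2.85]. Speed limits (rad/s): [2.79, 2.79, 3.14, 3.14, 3.14, 3.14].

### API

Orientations are given as a unit quaternion [x, y, z, w].
In Python, from rig import status, viewer, robot gives the robot as it stands.
- The arm moves only by the tool arm_command, never from a script. Its arguments are lists of equal length, an entry for each row: "delta_rot": the turn, a rotation vector about the tool's x, y, z in degrees, a list of three; "delta_pos": the shift along the tool's x, y, z in m, a list of three; "gripper": the closure, from -1 (fully open) to 1 (shut). In form: {"delta_rot": [[rx, ry, rz], ...], "delta_pos": [[dx, dy, dz], ...], "gripper": [gripper, ...]}. A call has 1 to 12 rows; each row is the pose to reach, as a shift and turn from the pose commanded when the call began, along the tool's axes at that moment; what a row does not reach only later rows make up. A row lasts 1/12 s, in which the tool goes at most 41.7 mm and 7.16 degrees, less where a joint would pass 70% of its speed; a pose out of reach is approached as far as the arm can. A call with a gripper value outside its range is refused whole. The fingers move at their own pace and stop on an object; "grip_force" is the grip in N (left out, the last holds). Time passes only in rows, so rows that repeat a pose let the fingers close. It gives the time, the measured TCP pose, the force, the opening and the grip force at its end, in the units of the state.
- status.get_obs(): the state, without advancing time (a new reading comes with each control period).
- viewer.camera(name): name is "scene" or "top" or "wrist"; returns a dict with "pixels" (384x512x3 uint8, blue, green, red), "fx", "fy", "cx", "cy" (pixels), "pose" (4x4, takes a point from camera to world coordinates); the wrist camera has in their place "mount" (4x4, takes a point from camera to tool coordinates, whose origin is the TCP and whose axes are the flange's). Camera axes: x right, y down, z forward; pixel columns grow to the right and rows downward; lengths in m; the calibration is good to about 2 mm. A picture is of the moment at which its call begins: read the wrist's pose just before it. There is no depth.
- robot.hand_in(): hands the job in; it is judged then, once.
The state is a dict: "time": time; "q": joint angles; "joint_velocities": joint speeds; "joint_torque": joint torques, N m; "position": TCP position; "tool_rot": TCP orientation; "ft_force": force on the tool from outside, world axes, zero at the start; "moment": the same for the moment, N m; "grip_width": finger opening in m; "grip_force": force on a finger pad.
Only numpy, scipy, OpenCV 4.12 (cv2) and the standard library are available. Lean on these libraries where they do the work, as an engineer would, in place of code of your own. Each camera call takes 0.05 s, during which the arm holds its last target. There are 200 camera calls.

## Working session

There is one attempt and no reset: what is moved stays moved. The work goes in short steps, Python scripts to look and compute and a tool call to move; the robot and the scene stay as the last step left them, time stands still between calls to the robot, and variables do not carry over. Pictures are saved under pics/ and viewed, at most 10 in all, crops included, and the job is handed in when it is done.

Besides the shell and the picture viewer there is one more tool, called after "Request:" as name(argument=value, ...), one argument or row to a line, values as JSON. arm_command: Moves the arm, as the interface text tells. Its arguments: {"type":"object","properties":{"delta_rot":{"type":"array","items":{"type":"array","items":{"type":"number"}}},"delta_pos":{"type":"array","items":{"type":"array","items":{"type":"number"}}},"gripper":{"type":"array","items":{"type":"number"}},"grip_force":{"type":"number"}},"required":["delta_rot","delta_pos","gripper"]}

```bash
mkdir -p pics
cat > h.py <<'E'
import numpy as np, cv2
from rig import status, viewer, robot
from scipy.spatial.transform import Rotation as R
def snap(n,f):
    c=viewer.camera(n); cv2.imwrite('pics/'+f,c['pixels']); return c
def ray(c,u,v,z):
    P=np.array(c['pose']); d=P[:3,:3]@[(u-c['cx'])/c['fx'],(v-c['cy'])/c['fy'],1]
    o=P[:3,3]; return o+d*(z-o[2])/d[2]
def proj(c,p):
    P=np.array(c['pose']); q=P[:3,:3].T@(np.array(p)-P[:3,3]); return c['fx']*q[0]/q[2]+c['cx'],c['fy']*q[1]/q[2]+c['cy']
E
python3 - <<'E'
from h import *
import pickle
a=snap('top','top0.png'); b=snap('scene','scene0.png')
pickle.dump((a,b),open('c.pkl','wb'))
for c in(a,b): print(c['fx'],c['cx'],c['cy'],np.round(c['pose'],3))
s=status.get_obs(); print(s)
E
```

```text
421.1408626706957 251.02160282605453 194.1429276944695 [[ 0.008 -0.994  0.106  0.397]
 [-1.    -0.008 -0.002 -0.009]
 [ 0.003 -0.106 -0.994  1.272]
 [ 0.     0.     0.     1.   ]]
438.6909303529395 253.65337686147387 194.4410316840617 [[ 0.851 -0.499  0.166  0.326]
 [-0.525 -0.806  0.272 -0.358]
 [-0.002 -0.319 -0.948  1.33 ]
 [ 0.     0.     0.     1.   ]]
{'time': 0.1, 'q': array([ 9.24484476e-01,  5.28383486e-01,  1.43376995e+00,  1.66233334e-05,
        1.18138878e+00, -1.78493880e-01]), 'joint_velocities': array([-4.77322185e-04, -2.69912795e-03, -3.81178283e-03,  8.72321154e-04,
       -5.97211274e-04, -6.06266628e-05]), 'joint_torque': array([-4.37878077e-05, -4.40984488e+01, -1.77152574e+01,  6.34470955e-02,
        5.34043845e-02, -4.32275988e-05]), 'position': array([0.28140349, 0.55733356, 0.2216645 ]), 'tool_rot': array([ 2.31784787e-01,  9.72766602e-01, -8.89977699e-04, -3.97746928e-04]), 'ft_force': array([0.11681772, 0.32026236, 0.84773852]), 'moment': array([ 0.04950719,  0.01681157, -0.00833236]), 'grip_force': 0.0, 'grip_width': 0.08694327493450488}
```

View pics/top0.png

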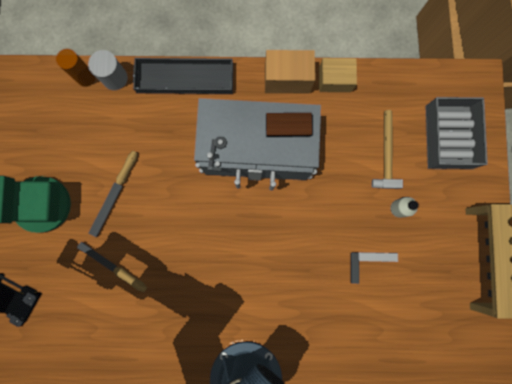

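View pics/scene0.png

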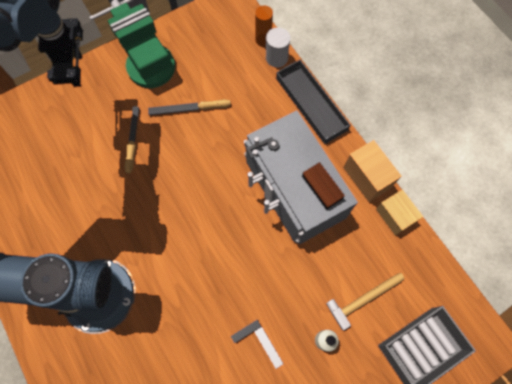

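The top view shows the cabinet top at about (197–320, 100–180), with the bars near (238,180) and (272,180) and the hook near (215,150). I'll zoom in on both views.

Run:
```python
from h import *
a=cv2.imread('pics/top0.png')[90:195,185:330]; b=cv2.imread('pics/scene0.png')[105:245,235:360]
A=cv2.resize(a,None,fx=5,fy=5,interpolation=cv2.INTER_CUBIC)
cv2.imwrite('pics/a.png',A)
```

```text
(no output)
```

View pics/a.png

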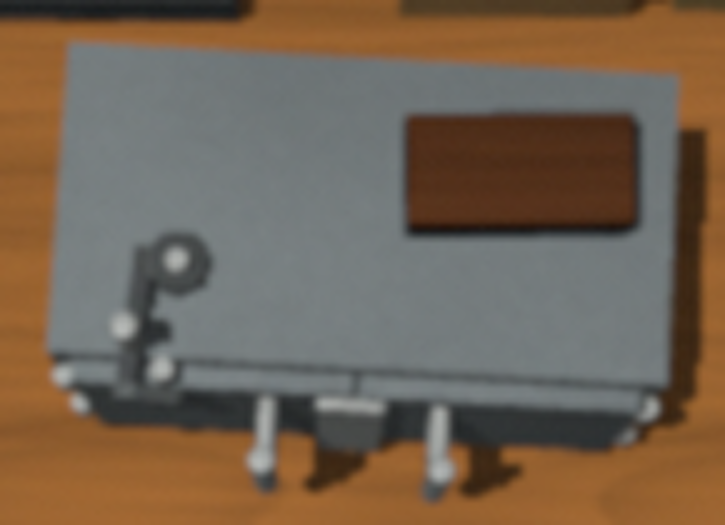

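The crop shows the carcass top corners at (48,352), (667,386), (70,43) and (678,75). The bar tops are at (260,462) and (441,470), the peg top at (123,325), the pivot at (176,259) and the stud at (161,369).

Run:
```python
from h import *
import pickle
a,b=pickle.load(open('c.pkl','rb'))
f=lambda p,z: ray(a,185+(p[0]+.5)/5-.5,90+(p[1]+.5)/5-.5,z)
D={'FL':((48,352),.17,(0,.165)),'FR':((667,386),.17,(0,-.165)),'BL':((70,43),.17,(.17,.165)),'BR':((678,75),.17,(.17,-.165)),
'barL':((260,462),.19,(-.054,.047)),'barR':((441,470),.19,(-.054,-.047)),'stud':((161,369),.184,(-.008,.102)),'peg':((123,325),.222,(.005,.116))}
W=np.array([f(p,z)[:2] for p,z,_ in D.values()]); C=np.array([c for *_,c in D.values()])
Wc=W-W.mean(0);Cc=C-C.mean(0)
th=np.arctan2((Cc[:,0]*Wc[:,1]-Cc[:,1]*Wc[:,0]).sum(),(Cc*Wc).sum())
Rm=np.array([[np.cos(th),-np.sin(th)],[np.sin(th),np.cos(th)]])
t=W.mean(0)-Rm@C.mean(0)
print(th,np.degrees(th),t)
for n,w,c in zip(D,W,C): print(n,w.round(4),((w-t)@Rm).round(4),c, 'scene px',np.round(proj(b,[*w,D[n][1]])))
np.savez('cab.npz',th=th,t=t)
```

```text
-0.04815191510959736 -2.7589015112521476 [ 0.59693514 -0.02314353]
FL [0.6048 0.1402] [-1.000e-04  1.635e-01] [0.    0.165] scene px [246. 136.]
FR [ 0.5893 -0.1883] [ 0.0004 -0.1654] [ 0.    -0.165] scene px [304. 232.]
BL [0.7739 0.1321] [0.1693 0.1636] [0.17  0.165] scene px [296. 111.]
BR [ 0.7591 -0.1958] [ 0.1703 -0.1646] [ 0.17  -0.165] scene px [357. 203.]
barL [0.5441 0.0264] [-0.0551  0.0469] [-0.054  0.047] scene px [249. 175.]
barR [ 0.5407 -0.0675] [-0.054 -0.047] [-0.054 -0.047] scene px [266. 202.]
stud [0.5936 0.079 ] [-0.0082  0.1018] [-0.008  0.102] scene px [254. 152.]
peg [0.6092 0.0955] [0.0065 0.1191] [0.005 0.116] scene px [255. 139.]
```

```bash
cat >> h.py <<'E'
def goals(L):
    """L: rows (cab x, cab y, z, closing-axis angle in cabinet frame, deg; 90 = along cabinet y)"""
    k=np.load('cab.npz'); th=float(k['th']); t=k['t']
    s=status.get_obs(); R0=R.from_quat(s['tool_rot']); p0=s['position']
    print('t',round(s['time'],2),'pos',p0.round(4),'q6',s['q'][5].round(2),'F',np.round(s['ft_force'],1))
    for x,y,z,a in L:
        c=np.array([[np.cos(th),-np.sin(th)],[np.sin(th),np.cos(th)]])@[x,y]+t
        psi=th+np.radians(a); Y=np.array([np.cos(psi),np.sin(psi),0]); Z=np.array([0,0,-1.]); X=np.cross(Y,Z)
        Rt=R.from_matrix(np.c_[X,Y,Z])
        print((x,y,z,a),'pos',R0.inv().apply([*c,z]-p0).round(4).tolist(),'rot',(R0.inv()*Rt).as_rotvec(degrees=True).round(1).tolist())
E
python3 - <<'E'
from h import *
goals([(-.05,.08,.29,90),(0,.082,.29,90)])
E
```

```text
t 0.1 pos [0.2814 0.5573 0.2217] q6 -0.18 F [0.1 0.3 0.8]
(-0.05, 0.08, 0.29, 90) pos [-0.4651, -0.3233, -0.0679] rot [-0.1, -0.0, -24.0]
(0, 0.082, 0.29, 90) pos [-0.51, -0.3011, -0.0679] rot [-0.1, -0.0, -24.0]
```

Request:
arm_command(
  delta_rot=[
    [0,0,0],
    [0,0,-4],
    [0,0,-12],
    [0,0,-24],
    [0,0,-24],
    [0,0,-24],
    [0,0,-24],
    [0,0,-24],
    [0,0,-24],
    [0,0,-24],
    [0,0,-24],
    [0,0,-24],
  ],
  delta_pos=[
    [0,0,-0.04],
    [0,0,-0.068],
    [-0.51,-0.301,-0.068],
    [-0.51,-0.301,-0.068],
    [-0.51,-0.301,-0.068],
    [-0.51,-0.301,-0.068],
    [-0.51,-0.301,-0.068],
    [-0.51,-0.301,-0.068],
    [-0.51,-0.301,-0.068],
    [-0.51,-0.301,-0.068],
    [-0.51,-0.301,-0.068],
    [-0.51,-0.301,-0.068],
  ],
  gripper=[1,1,1,1,1,1,1,1,1,1,1,1],
)

```text
time: 1.1
position: [0.505, 0.2083, 0.2903]
tool_rot: [0.024, 1.0, -0.0, -0.0]
ft_force: [0.0, 0.7, -0.9]
grip_width: 0.0151
grip_force: 0.0
```

Run:
```python
from h import *
goals([(0,.078,.29,90)])
```

```text
t 1.1 pos [0.505  0.2083 0.2903] q6 -1.34 F [ 0.   0.7 -0.9]
(0, 0.078, 0.29, 90) pos [-0.1031, -0.1486, 0.0002] rot [-0.0, -0.0, -0.0]
```

Request:
arm_command(
  delta_rot=[
    [0,0,0],
    [0,0,0],
    [0,0,0],
    [0,0,0],
    [0,0,0],
    [0,0,0],
    [0,0,0],
    [0,0,0],
  ],
  delta_pos=[
    [-0.103,-0.149,0],
    [-0.103,-0.149,0],
    [-0.103,-0.149,0],
    [-0.103,-0.149,0],
    [-0.103,-0.149,0],
    [-0.103,-0.149,0],
    [-0.103,-0.149,0],
    [-0.103,-0.149,0],
  ],
  gripper=[1,1,1,1,1,1,1,1],
)

```text
time: 1.77
position: [0.5991, 0.0574, 0.2901]
tool_rot: [0.024, 1.0, 0.0, -0.001]
ft_force: [0.3, -0.5, -0.3]
grip_width: 0.0007
grip_force: 0.0
```

Run:
```python
from h import *
goals([(0,.078,.23,90),(0,.078,.195,90),(.002,.092,.195,90),(.012,.11,.195,90),(.025,.121,.195,90)])
```

```text
t 1.77 pos [0.5991 0.0574 0.2901] q6 -1.61 F [ 0.3 -0.5 -0.3]
(0, 0.078, 0.23, 90) pos [-0.0019, -0.0026, 0.0601] rot [0.0, -0.1, -0.0]
(0, 0.078, 0.195, 90) pos [-0.002, -0.0026, 0.0951] rot [0.0, -0.1, -0.0]
(0.002, 0.092, 0.195, 90) pos [-0.0039, 0.0114, 0.0951] rot [0.0, -0.1, -0.0]
(0.012, 0.11, 0.195, 90) pos [-0.0139, 0.0294, 0.0951] rot [0.0, -0.1, -0.0]
(0.025, 0.121, 0.195, 90) pos [-0.0269, 0.0404, 0.095] rot [0.0, -0.1, -0.0]
```

Request:
arm_command(
  delta_rot=[
    [0,0,0],
    [0,0,0],
    [0,0,0],
    [0,0,0],
    [0,0,0],
    [0,0,0],
    [0,0,0],
  ],
  delta_pos=[
    [-0.002,-0.003,0.03],
    [-0.002,-0.003,0.06],
    [-0.002,-0.003,0.08],
    [-0.002,-0.003,0.095],
    [-0.002,-0.003,0.095],
    [-0.003,0.004,0.095],
    [-0.004,0.011,0.095],
  ],
  gripper=[1,1,1,1,1,1,1],
)

```text
time: 2.35
position: [0.6052, 0.0686, 0.1968]
tool_rot: [0.024, 1.0, 0.0, 0.001]
ft_force: [-0.1, 1.1, 0.8]
grip_width: 0.0004
grip_force: 0.0
```

Request:
arm_command(
  delta_rot=[
    [0,0,0],
    [0,0,0],
    [0,0,0],
    [0,0,0],
    [0,0,0],
    [0,0,0],
    [0,0,0],
    [0,0,0],
  ],
  delta_pos=[
    [-0.003,0.006,0],
    [-0.006,0.012,0],
    [-0.01,0.018,0],
    [-0.014,0.022,0],
    [-0.018,0.026,0],
    [-0.023,0.029,0],
    [-0.023,0.029,0],
    [-0.023,0.029,0],
  ],
  gripper=[1,1,1,1,1,1,1,1],
)

```text
time: 3.02
position: [0.6299, 0.0953, 0.1954]
tool_rot: [0.025, 1.0, 0.0, 0.001]
ft_force: [0.4, -0.4, -0.1]
grip_width: 0.0001
grip_force: 0.0
```

Run:
```python
from h import *
goals([(.025,.11,.195,90),(.02,.105,.3,90),(-.054,.047,.29,90)])
```

```text
t 3.02 pos [0.6299 0.0953 0.1954] q6 -1.55 F [ 0.4 -0.4 -0.1]
(0.025, 0.11, 0.195, 90) pos [0.0023, -0.0099, 0.0004] rot [0.0, 0.1, -0.1]
(0.02, 0.105, 0.3, 90) pos [0.0071, -0.0148, -0.1046] rot [0.0, 0.1, -0.1]
(-0.054, 0.047, 0.29, 90) pos [0.0811, -0.0729, -0.0947] rot [0.0, 0.1, -0.1]
```

Back off, rise, and move above the left bar. I'll check with the wrist camera too.

Request:
arm_command(
  delta_rot=[
    [0,0,0],
    [0,0,0],
    [0,0,0],
    [0,0,0],
    [0,0,0],
    [0,0,0],
    [0,0,0],
    [0,0,0],
    [0,0,0],
    [0,0,0],
  ],
  delta_pos=[
    [0.003,-0.01,-0.005],
    [0.005,-0.012,-0.04],
    [0.007,-0.015,-0.08],
    [0.03,-0.04,-0.095],
    [0.06,-0.06,-0.095],
    [0.081,-0.073,-0.095],
    [0.081,-0.073,-0.095],
    [0.081,-0.073,-0.095],
    [0.081,-0.073,-0.095],
    [0.081,-0.073,-0.095],
  ],
  gripper=[1,1,1,1,-0.1,-0.1,-0.1,-0.1,-0.1,-0.1],
)

```text
time: 3.85
position: [0.5457, 0.026, 0.2907]
tool_rot: [0.024, 1.0, 0.0, 0.001]
ft_force: [-0.2, 0.4, -0.1]
grip_width: 0.0328
grip_force: 0.0
```

Run:
```python
from h import *
goals([(-.054,.047,.162,90)])
s=status.get_obs(); print(s['grip_width'])
w=snap('wrist','w1.png'); c=snap('top','t1.png')
T=np.eye(4);T[:3,:3]=R.from_quat(s['tool_rot']).as_matrix();T[:3,3]=s['position']
w['pose']=T@np.array(w['mount'])
k=np.load('cab.npz');th=float(k['th']);M=np.array([[np.cos(th),-np.sin(th)],[np.sin(th),np.cos(th)]])
for p,z in(((-.054,.047),.19),((-.054,-.047),.19),((-.008,.102),.184),((.0315,.143),.222)): print(np.round(proj(w,[*(M@p+k['t']),z])))
a=cv2.resize(c['pixels'][90:195,185:330],None,fx=3,fy=3)
cv2.imwrite('pics/m1.png',np.hstack([a,cv2.resize(w['pixels'],(420,315))]))
```

```text
t 3.85 pos [0.5457 0.026  0.2907] q6 -1.68 F [-0.2  0.4 -0.1]
(-0.054, 0.047, 0.162, 90) pos [0.0006, 0.0003, 0.1287] rot [0.0, 0.1, -0.0]
0.03282219503176423
[258. 197.]
[151. 197.]
[317. 243.]
[371. 304.]
```

View pics/m1.png

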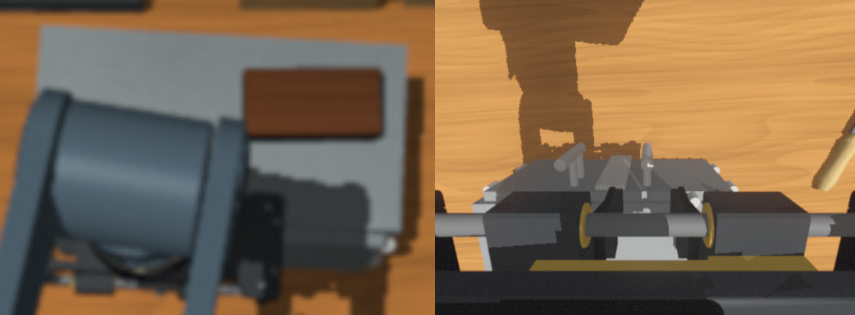

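The bar top is under the gripper, within 2 mm of the prediction, but the arm hides the hook. I'll check the hook from the scene camera.

Run:
```python
from h import *
c=snap('scene','s1.png')
cv2.imwrite('pics/m2.png',cv2.resize(c['pixels'][105:245,225:365],None,fx=4,fy=4,interpolation=cv2.INTER_CUBIC))
k=np.load('cab.npz');th=float(k['th']);M=np.array([[np.cos(th),-np.sin(th)],[np.sin(th),np.cos(th)]])
for t in(0,.4,.8,1): 
  r=np.array([-.045*np.cos(t)+.018*np.sin(t),.045*np.sin(t)+.018*np.cos(t)])
  u=np.array(proj(c,[*(M@(r+[.05,.098])+k['t']),.222])); print(t,np.round((u-[225,105])*4))
```

```text
0 [122. 141.]
0.4 [124. 116.]
0.8 [136.  94.]
1 [146.  85.]
```

View pics/m2.png

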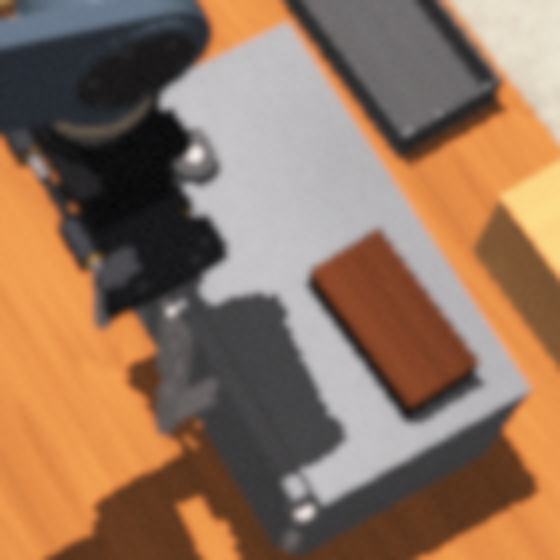

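Request:
arm_command(
  delta_rot=[
    [0,0,0],
    [0,0,0],
    [0,0,0],
    [0,0,0],
    [0,0,0],
    [0,0,0],
    [0,0,0],
    [0,0,0],
    [0,0,0],
    [0,0,0],
    [0,0,0],
    [0,0,0],
  ],
  delta_pos=[
    [0,0,0.03],
    [0,0,0.06],
    [0,0,0.08],
    [0,0,0.1],
    [0,0,0.115],
    [0,0,0.128],
    [0,0,0.128],
    [0,0,0.128],
    [0,0,0.128],
    [0,0,0.128],
    [0,0,0.128],
    [0,0,0.128],
  ],
  gripper=[-0.1,-0.1,-0.1,-0.1,-0.1,-0.1,-0.1,1,1,1,1,1],
  grip_force=12,
)

```text
time: 5.0
position: [0.5452, 0.026, 0.1634]
tool_rot: [0.024, 1.0, -0.0, 0.001]
ft_force: [0.2, -0.2, -0.1]
grip_width: 0.0224
grip_force: 0.0
```

Run:
```python
from h import *
s=status.get_obs();print(s['grip_width'],s['grip_force'])
L=[]
for d in range(0,101,5):
    f=np.radians(d);x,y=-.046,-.105
    L.append((-.008+x*np.cos(f)+y*np.sin(f),.152-x*np.sin(f)+y*np.cos(f),s['position'][2],90-d))
goals([tuple(np.round(l,4).tolist()) for l in L])
```

```text
0.02244138791447965 0.0
t 5.0 pos [0.5452 0.026  0.1634] q6 -1.68 F [ 0.2 -0.2 -0.1]
(-0.054, 0.047, 0.1634, 90.0) pos [-0.0001, 0.0004, 0.0] rot [-0.0, 0.1, -0.0]
(-0.063, 0.0514, 0.1634, 85.0) pos [0.0089, 0.0048, -0.0] rot [-0.0, 0.1, 5.0]
(-0.0715, 0.0566, 0.1634, 80.0) pos [0.0174, 0.01, -0.0] rot [-0.0, 0.1, 10.0]
(-0.0796, 0.0625, 0.1634, 75.0) pos [0.0255, 0.0159, -0.0] rot [0.0, 0.1, 15.0]
(-0.0871, 0.0691, 0.1634, 70.0) pos [0.033, 0.0225, -0.0001] rot [0.0, 0.1, 20.0]
(-0.0941, 0.0763, 0.1634, 65.0) pos [0.04, 0.0297, -0.0001] rot [0.0, 0.1, 25.0]
(-0.1003, 0.0841, 0.1634, 60.0) pos [0.0463, 0.0375, -0.0001] rot [0.0, 0.1, 30.0]
(-0.1059, 0.0924, 0.1634, 55.0) pos [0.0519, 0.0458, -0.0001] rot [0.0, 0.1, 35.0]
(-0.1107, 0.1011, 0.1634, 50.0) pos [0.0567, 0.0545, -0.0001] rot [0.0, 0.1, 40.0]
(-0.1148, 0.1103, 0.1634, 45.0) pos [0.0608, 0.0637, -0.0001] rot [0.0, 0.1, 45.0]
(-0.118, 0.1197, 0.1634, 40.0) pos [0.064, 0.0731, -0.0001] rot [0.0, 0.1, 50.0]
(-0.1204, 0.1295, 0.1634, 35.0) pos [0.0664, 0.0829, -0.0001] rot [0.0, 0.1, 55.0]
(-0.1219, 0.1393, 0.1634, 30.0) pos [0.0679, 0.0927, -0.0001] rot [0.0, 0.1, 60.0]
(-0.1226, 0.1493, 0.1634, 25.0) pos [0.0686, 0.1027, -0.0001] rot [0.0, 0.1, 65.0]
(-0.1224, 0.1593, 0.1634, 20.0) pos [0.0684, 0.1127, -0.0001] rot [0.1, 0.1, 70.0]
(-0.1213, 0.1693, 0.1634, 15.0) pos [0.0673, 0.1227, -0.0001] rot [0.1, 0.1, 75.0]
(-0.1194, 0.1791, 0.1634, 10.0) pos [0.0654, 0.1325, -0.0001] rot [0.1, 0.1, 80.0]
(-0.1166, 0.1887, 0.1634, 5.0) pos [0.0626, 0.1421, -0.0001] rot [0.1, 0.1, 85.0]
(-0.113, 0.198, 0.1634, 0.0) pos [0.059, 0.1514, -0.0001] rot [0.1, 0.1, 90.0]
(-0.1086, 0.207, 0.1634, -5.0) pos [0.0546, 0.1604, -0.0001] rot [0.1, 0.1, 95.0]
(-0.1034, 0.2155, 0.1634, -10.0) pos [0.0494, 0.1689, -0.0001] rot [0.1, 0.1, 100.0]
```

Request:
arm_command(
  delta_rot=[
    [0,0,0],
    [0,0,0],
    [0,0,0],
    [0,0,0],
    [0,0,0],
    [0,0,1],
    [0,0,3],
    [0,0,5],
    [0,0,5],
  ],
  delta_pos=[
    [0,0,0],
    [0,0,0],
    [0,0,0],
    [0,0,0],
    [0,0,0],
    [0.002,0.001,0],
    [0.005,0.003,0],
    [0.009,0.005,0],
    [0.009,0.005,0],
  ],
  gripper=[1,1,1,1,1,1,1,1,1],
  grip_force=12,
)

```text
time: 5.75
position: [0.5361, 0.0317, 0.1631]
tool_rot: [0.069, 0.998, 0.0, 0.001]
ft_force: [0.1, 2.5, 4.0]
grip_width: 0.0133
grip_force: 12.0
```

It's gripped and the force is low, so the hook is off. Next I'll compute the rest of the arc from here.

```bash
cat >> h.py <<'E'
def arc(side,degs):
    z=status.get_obs()['position'][2]; L=[]
    for d in degs:
        f=np.radians(d); x,y=-.046,-.105
        L.append((round(-.008+x*np.cos(f)+y*np.sin(f),4),side*round(.152-x*np.sin(f)+y*np.cos(f),4),z,90-side*d if side>0 else -90+d))
    goals(L)
E
python3 -c "
from h import *
arc(1,range(9,50,4))"
```

```text
t 5.75 pos [0.5361 0.0317 0.1631] q6 -1.58 F [0.1 2.5 4. ]
(np.float64(-0.0699), np.float64(0.0555), np.float64(0.16307542077292655), 81) pos [0.0068, 0.003, -0.0] rot [0.0, 0.1, 3.9]
(np.float64(-0.0764), np.float64(0.06), np.float64(0.16307542077292655), 77) pos [0.0137, 0.0069, -0.0] rot [0.0, 0.1, 7.9]
(np.float64(-0.0827), np.float64(0.065), np.float64(0.16307542077292655), 73) pos [0.0204, 0.0113, -0.0] rot [0.0, 0.1, 11.9]
(np.float64(-0.0886), np.float64(0.0705), np.float64(0.16307542077292655), 69) pos [0.0268, 0.0163, -0.0] rot [0.0, 0.1, 15.9]
(np.float64(-0.0941), np.float64(0.0763), np.float64(0.16307542077292655), 65) pos [0.0328, 0.0216, -0.0001] rot [0.0, 0.1, 19.9]
(np.float64(-0.0991), np.float64(0.0825), np.float64(0.16307542077292655), 61) pos [0.0383, 0.0273, -0.0001] rot [0.0, 0.1, 23.9]
(np.float64(-0.1038), np.float64(0.089), np.float64(0.16307542077292655), 57) pos [0.0436, 0.0334, -0.0001] rot [0.0, 0.1, 27.9]
(np.float64(-0.1079), np.float64(0.0958), np.float64(0.16307542077292655), 53) pos [0.0483, 0.0398, -0.0001] rot [0.0, 0.1, 31.9]
(np.float64(-0.1116), np.float64(0.1029), np.float64(0.16307542077292655), 49) pos [0.0526, 0.0465, -0.0001] rot [0.0, 0.1, 35.9]
(np.float64(-0.1148), np.float64(0.1103), np.float64(0.16307542077292655), 45) pos [0.0564, 0.0536, -0.0001] rot [0.0, 0.1, 39.9]
(np.float64(-0.1174), np.float64(0.1178), np.float64(0.16307542077292655), 41) pos [0.0597, 0.0608, -0.0001] rot [0.0, 0.1, 43.9]
```

Request:
arm_command(
  delta_rot=[
    [0,0,4],
    [0,0,8],
    [0,0,12],
    [0,0,16],
    [0,0,20],
    [0,0,24],
    [0,0,28],
    [0,0,32],
    [0,0,36],
    [0,0,40],
    [0,0,44],
    [0,0,44],
  ],
  delta_pos=[
    [0.007,0.003,0],
    [0.0135,0.007,0],
    [0.0205,0.011,0],
    [0.027,0.016,0],
    [0.033,0.0215,0],
    [0.038,0.027,0],
    [0.0435,0.0335,0],
    [0.048,0.04,0],
    [0.0525,0.0465,0],
    [0.0565,0.0535,0],
    [0.0595,0.061,0],
    [0.0595,0.061,0],
  ],
  gripper=[1,1,1,1,1,1,1,1,1,1,1,1],
)

```text
time: 6.75
position: [0.4871, 0.1007, 0.1631]
tool_rot: [0.437, 0.899, 0.001, 0.002]
ft_force: [3.6, 1.9, 2.0]
grip_width: 0.0137
grip_force: 12.0
```

```bash
python3 -c "
from h import *
arc(1,range(53,98,4))"|sed 's/.*\] pos/pos/;s/np.float64//g'
```

```text
t 6.75 pos [0.4871 0.1007 0.1631] q6 -0.69 F [3.6 1.9 2. ]
((-0.1195), (0.1255), (0.16308371570075786), 37) pos [0.0078, 0.0017, -0.0] rot [0.2, 0.2, 3.9]
((-0.1211), (0.1334), (0.16308371570075786), 33) pos [0.0149, 0.0057, -0.0] rot [0.2, 0.2, 7.9]
((-0.1221), (0.1413), (0.16308371570075786), 29) pos [0.0215, 0.0101, -0.0] rot [0.2, 0.2, 11.9]
((-0.1226), (0.1493), (0.16308371570075786), 25) pos [0.0279, 0.015, -0.0] rot [0.2, 0.1, 15.9]
((-0.1225), (0.1573), (0.16308371570075786), 21) pos [0.0338, 0.0203, -0.0] rot [0.2, 0.1, 19.9]
((-0.1219), (0.1653), (0.16308371570075786), 17) pos [0.0395, 0.026, -0.0] rot [0.3, 0.1, 23.9]
((-0.1207), (0.1732), (0.16308371570075786), 13) pos [0.0447, 0.0321, -0.0] rot [0.3, 0.1, 27.9]
((-0.1189), (0.181), (0.16308371570075786), 9) pos [0.0494, 0.0385, -0.0] rot [0.3, 0.1, 31.9]
((-0.1166), (0.1887), (0.16308371570075786), 5) pos [0.0537, 0.0453, 0.0] rot [0.3, 0.1, 35.9]
((-0.1138), (0.1962), (0.16308371570075786), 1) pos [0.0575, 0.0524, 0.0] rot [0.3, 0.1, 39.9]
((-0.1104), (0.2034), (0.16308371570075786), -3) pos [0.0607, 0.0596, 0.0] rot [0.3, 0.1, 43.9]
((-0.1066), (0.2105), (0.16308371570075786), -7) pos [0.0636, 0.0672, 0.0001] rot [0.3, 0.1, 47.9]
```

Request:
arm_command(
  delta_rot=[
    [0,0,4],
    [0,0,8],
    [0,0,12],
    [0,0,16],
    [0,0,20],
    [0,0,24],
    [0,0,28],
    [0,0,32],
    [0,0,36],
    [0,0,40],
    [0,0,44],
    [0,0,44],
  ],
  delta_pos=[
    [0.0075,0.002,0],
    [0.015,0.006,0],
    [0.0215,0.01,0],
    [0.028,0.015,0],
    [0.034,0.0205,0],
    [0.0395,0.026,0],
    [0.0445,0.032,0],
    [0.0495,0.0385,0],
    [0.0535,0.0455,0],
    [0.0575,0.0525,0],
    [0.0605,0.0595,0],
    [0.0605,0.0595,0],
  ],
  gripper=[1,1,1,1,1,1,1,1,1,1,1,1],
)

```text
time: 7.75
position: [0.4975, 0.1842, 0.1631]
tool_rot: [0.742, 0.671, 0.002, 0.002]
ft_force: [5.4, -1.2, 4.5]
grip_width: 0.0135
grip_force: 12.0
```

Request:
arm_command(
  delta_rot=[
    [0,0,0],
    [0,0,0],
    [0,0,0],
    [0,0,0],
    [0,0,0],
    [0,0,0],
    [0,0,0],
    [0,0,0],
    [0,0,0],
    [0,0,0],
    [0,0,0],
  ],
  delta_pos=[
    [0,0,0],
    [0,0,0],
    [0,0,0],
    [0,0,0],
    [0,0,0],
    [0,0,-0.03],
    [0,0,-0.06],
    [0,0,-0.09],
    [0,0,-0.12],
    [0,0,-0.13],
    [0,0,-0.13],
  ],
  gripper=[-0.1,-0.1,-0.1,-0.1,-0.1,-0.1,-0.1,-0.1,-0.1,-0.1,-0.1],
)

```text
time: 8.67
position: [0.4958, 0.1845, 0.2951]
tool_rot: [0.742, 0.671, 0.002, 0.002]
ft_force: [0.3, -0.4, -0.1]
grip_width: 0.0475
grip_force: 0.0
```

Run:
```python
from h import *
goals([(-.113,-.02,.29,-45),(-.054,-.047,.29,-90)])
c=snap('top','t3.png'); cv2.imwrite('pics/m3.png',cv2.resize(c['pixels'][80:260,120:360],None,fx=3,fy=3))
```

```text
t 8.67 pos [0.4958 0.1845 0.2951] q6 0.25 F [ 0.3 -0.4 -0.1]
(-0.113, -0.02, 0.29, -45) pos [-0.2224, 0.0098, 0.0049] rot [0.3, -0.2, 42.0]
(-0.054, -0.047, 0.29, -90) pos [-0.2462, 0.0701, 0.0052] rot [0.2, -0.3, 87.0]
```

View pics/m3.png

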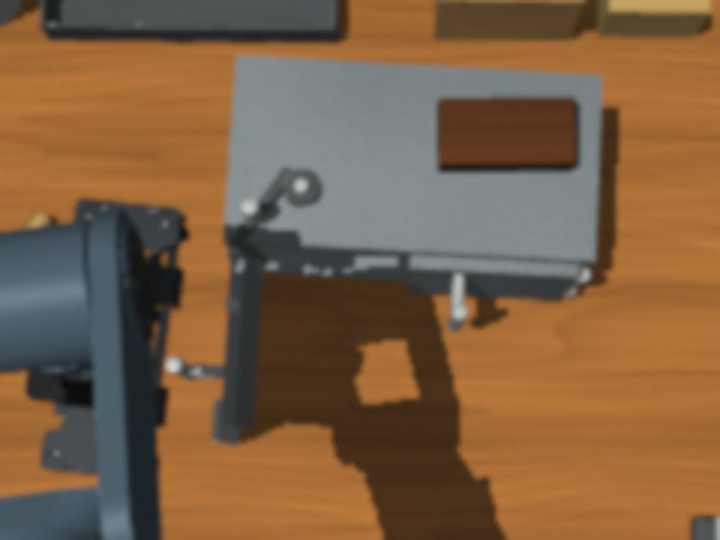

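The left leaf stands open about square (free edge near (230,435)), the hook is swung aside (peg at (250,205)), and the right leaf is still shut with its bar top at (458,318).

Request:
arm_command(
  delta_rot=[
    [0,0,7],
    [0,0,14],
    [0,0,21],
    [0,0,28],
    [0,0,35],
    [0,0,42],
    [0,0,49],
    [0,0,56],
    [0,0,63],
    [0,0,70],
    [0,0,77],
    [0,0,84],
  ],
  delta_pos=[
    [-0.02,0,0],
    [-0.04,0,0],
    [-0.06,0.01,0],
    [-0.08,0.01,0],
    [-0.11,0.02,0],
    [-0.13,0.03,0],
    [-0.15,0.04,0],
    [-0.18,0.05,0],
    [-0.2,0.06,0],
    [-0.22,0.07,0],
    [-0.24,0.07,0],
    [-0.246,0.07,0],
  ],
  gripper=[-0.1,-0.1,-0.1,-0.1,-0.1,-0.1,-0.1,-0.1,-0.1,-0.1,-0.1,-0.1],
)

```text
time: 9.72
position: [0.538, -0.0699, 0.2893]
tool_rot: [1.0, -0.002, -0.003, -0.0]
ft_force: [-1.0, 0.1, -0.5]
grip_width: 0.0478
grip_force: 0.0
```

Run:
```python
from h import *
goals([(-.054,-.047,.163,-90)])
```

```text
t 9.72 pos [ 0.538  -0.0699  0.2893] q6 1.24 F [-1.   0.1 -0.5]
(-0.054, -0.047, 0.163, -90) pos [0.0034, -0.0023, 0.1263] rot [-0.0, 0.3, 2.5]
```

Request:
arm_command(
  delta_rot=[
    [0,0,3],
    [0,0,3],
    [0,0,3],
    [0,0,3],
  ],
  delta_pos=[
    [0,0,0.03],
    [0,0,0.06],
    [0,0,0.06],
    [0,0,0.06],
  ],
  gripper=[-0.1,-0.1,-0.1,-0.1],
)

```text
time: 10.05
position: [0.5367, -0.0667, 0.2293]
tool_rot: [1.0, -0.024, -0.004, -0.001]
ft_force: [-0.3, 0.1, 0.5]
grip_width: 0.0481
grip_force: 0.0
```

Run:
```python
from h import *
goals([(-.054,-.047,.163,-90)])
```

```text
t 10.05 pos [ 0.5367 -0.0667  0.2293] q6 1.29 F [-0.3  0.1  0.5]
(-0.054, -0.047, 0.163, -90) pos [0.0046, 0.0007, 0.0663] rot [-0.1, 0.5, -0.0]
```

Request:
arm_command(
  delta_rot=[
    [0,0.5,0],
    [0,0.5,0],
    [0,0.5,0],
    [0,0.5,0],
    [0,0.5,0],
    [0,0.5,0],
    [0,0.5,0],
    [0,0.5,0],
    [0,0.5,0],
    [0,0.5,0],
    [0,0.5,0],
    [0,0.5,0],
  ],
  delta_pos=[
    [0.0045,0.001,0.02],
    [0.0045,0.001,0.04],
    [0.0045,0.001,0.055],
    [0.0045,0.001,0.066],
    [0.0045,0.001,0.066],
    [0.0045,0.001,0.066],
    [0.0045,0.001,0.066],
    [0.0045,0.001,0.066],
    [0.0045,0.001,0.066],
    [0.0045,0.001,0.066],
    [0.0045,0.001,0.066],
    [0.0045,0.001,0.066],
  ],
  gripper=[-0.1,-0.1,-0.1,-0.1,1,1,1,1,1,1,1,1],
  grip_force=12,
)

```text
time: 11.05
position: [0.5436, -0.0678, 0.1673]
tool_rot: [1.0, -0.025, 0.004, -0.001]
ft_force: [-1.5, 4.2, 4.6]
grip_width: 0.0137
grip_force: 12.0
```

Request:
arm_command(
  delta_rot=[
    [0,0,0],
    [0,0,0],
    [0,0,0],
    [0,0,0],
  ],
  delta_pos=[
    [0,0,0],
    [0,0,0],
    [0,0,0],
    [0,0,0],
  ],
  gripper=[1,1,1,1],
)

```text
time: 11.38
position: [0.5436, -0.0678, 0.1673]
tool_rot: [1.0, -0.025, 0.004, -0.001]
ft_force: [-0.9, 4.5, 5.6]
grip_width: 0.0133
grip_force: 12.0
```

```bash
python3 -c "
from h import *
arc(-1,range(4,49,4))"|sed 's/.*\] pos/pos/;s/np.float64//g'
```

```text
t 11.38 pos [ 0.5436 -0.0678  0.1673] q6 1.29 F [-0.9  4.5  5.6]
((-0.0612), (-0.0505), (0.167303918628674), -86) pos [-0.0101, 0.0033, -0.0001] rot [-0.1, -0.5, -4.1]
((-0.0682), (-0.0544), (0.167303918628674), -82) pos [-0.0171, 0.0072, -0.0002] rot [-0.0, -0.5, -8.1]
((-0.0748), (-0.0589), (0.167303918628674), -78) pos [-0.0237, 0.0117, -0.0002] rot [-0.0, -0.5, -12.1]
((-0.0812), (-0.0637), (0.167303918628674), -74) pos [-0.0301, 0.0165, -0.0003] rot [-0.0, -0.5, -16.1]
((-0.0871), (-0.0691), (0.167303918628674), -70) pos [-0.036, 0.0219, -0.0003] rot [0.0, -0.5, -20.1]
((-0.0927), (-0.0748), (0.167303918628674), -66) pos [-0.0416, 0.0277, -0.0004] rot [0.0, -0.5, -24.1]
((-0.0979), (-0.0809), (0.167303918628674), -62) pos [-0.0468, 0.0338, -0.0005] rot [0.0, -0.5, -28.1]
((-0.1027), (-0.0873), (0.167303918628674), -58) pos [-0.0516, 0.0402, -0.0005] rot [0.1, -0.5, -32.1]
((-0.1069), (-0.0941), (0.167303918628674), -54) pos [-0.0558, 0.047, -0.0006] rot [0.1, -0.5, -36.1]
((-0.1107), (-0.1011), (0.167303918628674), -50) pos [-0.0596, 0.054, -0.0006] rot [0.1, -0.5, -40.1]
((-0.114), (-0.1084), (0.167303918628674), -46) pos [-0.0628, 0.0613, -0.0006] rot [0.1, -0.5, -44.1]
((-0.1168), (-0.1159), (0.167303918628674), -42) pos [-0.0656, 0.0688, -0.0007] rot [0.1, -0.5, -48.1]
```

Request:
arm_command(
  delta_rot=[
    [0,-0.5,-4],
    [0,-0.5,-8],
    [0,-0.5,-12],
    [0,-0.5,-16],
    [0,-0.5,-20],
    [0,-0.5,-24],
    [0,-0.5,-28],
    [0,-0.5,-32],
    [0,-0.5,-36],
    [0,-0.5,-40],
    [0,-0.5,-44],
    [0,-0.5,-44],
  ],
  delta_pos=[
    [-0.0085,0.003,0],
    [-0.016,0.007,0],
    [-0.023,0.0115,0],
    [-0.03,0.0165,0],
    [-0.036,0.022,0],
    [-0.0415,0.0275,0],
    [-0.047,0.034,0],
    [-0.0515,0.04,0],
    [-0.056,0.047,0],
    [-0.0595,0.054,0],
    [-0.063,0.0615,0],
    [-0.063,0.0615,0],
  ],
  gripper=[1,1,1,1,1,1,1,1,1,1,1,1],
)

```text
time: 12.38
position: [0.48, -0.1296, 0.1672]
tool_rot: [0.936, 0.352, 0.002, 0.004]
ft_force: [4.4, -1.0, 3.8]
grip_width: 0.0137
grip_force: 12.0
```

```bash
python3 -c "
from h import *
arc(-1,range(48,98,4))"|sed 's/.*\] pos/pos/;s/np.float64//g'
```

```text
t 12.38 pos [ 0.48   -0.1296  0.1672] q6 0.37 F [ 4.4 -1.   3.8]
((-0.1168), (-0.1159), (0.167238299445857), -42) pos [-0.0064, -0.0007, -0.0] rot [0.6, 0.0, -4.0]
((-0.1191), (-0.1236), (0.167238299445857), -38) pos [-0.0134, 0.0032, 0.0] rot [0.5, 0.0, -8.0]
((-0.1208), (-0.1314), (0.167238299445857), -34) pos [-0.02, 0.0076, 0.0001] rot [0.5, 0.1, -12.0]
((-0.1219), (-0.1393), (0.167238299445857), -30) pos [-0.0263, 0.0126, 0.0001] rot [0.5, 0.1, -16.0]
((-0.1225), (-0.1473), (0.167238299445857), -26) pos [-0.0323, 0.0179, 0.0002] rot [0.5, 0.1, -20.0]
((-0.1226), (-0.1553), (0.167238299445857), -22) pos [-0.0379, 0.0236, 0.0002] rot [0.5, 0.1, -24.0]
((-0.1221), (-0.1633), (0.167238299445857), -18) pos [-0.0431, 0.0297, 0.0003] rot [0.5, 0.1, -28.0]
((-0.121), (-0.1712), (0.167238299445857), -14) pos [-0.0478, 0.0361, 0.0003] rot [0.5, 0.2, -32.0]
((-0.1194), (-0.1791), (0.167238299445857), -10) pos [-0.0522, 0.0429, 0.0004] rot [0.5, 0.2, -36.0]
((-0.1172), (-0.1868), (0.167238299445857), -6) pos [-0.0559, 0.05, 0.0005] rot [0.5, 0.2, -40.0]
((-0.1145), (-0.1943), (0.167238299445857), -2) pos [-0.0592, 0.0573, 0.0006] rot [0.5, 0.2, -44.0]
((-0.1113), (-0.2016), (0.167238299445857), 2) pos [-0.0619, 0.0647, 0.0006] rot [0.5, 0.2, -48.0]
((-0.1076), (-0.2087), (0.167238299445857), 6) pos [-0.0642, 0.0724, 0.0007] rot [0.5, 0.3, -52.0]
```

Request:
arm_command(
  delta_rot=[
    [0,0,-4],
    [0,0,-8],
    [0,0,-12],
    [0,0,-16],
    [0,0,-20],
    [0,0,-24],
    [0,0,-28],
    [0,0,-32],
    [0,0,-36],
    [0,0,-40],
    [0,0,-44],
    [0,0,-48],
  ],
  delta_pos=[
    [-0.0065,-0.0005,0],
    [-0.0135,0.003,0],
    [-0.02,0.0075,0],
    [-0.0265,0.0125,0],
    [-0.0325,0.018,0],
    [-0.038,0.0235,0],
    [-0.043,0.0295,0],
    [-0.048,0.036,0],
    [-0.052,0.043,0],
    [-0.056,0.05,0],
    [-0.059,0.0575,0],
    [-0.062,0.0645,0],
  ],
  gripper=[1,1,1,1,1,1,1,1,1,1,1,1],
)

```text
time: 13.38
position: [0.4787, -0.217, 0.1672]
tool_rot: [0.712, 0.702, 0.002, 0.006]
ft_force: [11.3, 4.4, -0.0]
grip_width: 0.0139
grip_force: 12.0
```

Request:
arm_command(
  delta_rot=[
    [0,0,0],
    [0,0,0],
    [0,0,0],
    [0,0,0],
    [0,0,0],
    [0,0,0],
    [0,0,0],
    [0,0,0],
    [0,0,0],
    [0,0,0],
    [0,0,0],
    [0,0,0],
  ],
  delta_pos=[
    [0,0,0],
    [0,0,0],
    [0,0,0],
    [0,0,0],
    [0,0,0],
    [0,0,0],
    [0,0,-0.03],
    [0,0,-0.06],
    [0,0,-0.09],
    [0,0,-0.12],
    [0,0,-0.15],
    [0,0,-0.15],
  ],
  gripper=[1,-0.1,-0.1,-0.1,-0.1,-0.1,-0.1,-0.1,-0.1,-0.1,-0.1,-0.1],
)

```text
time: 14.38
position: [0.476, -0.2178, 0.3223]
tool_rot: [0.712, 0.702, -0.0, 0.007]
ft_force: [0.6, -0.3, 0.0]
grip_width: 0.0479
grip_force: 0.0
```

Run:
```python
from h import *
print(status.get_obs()['position'])
c=snap('top','t4.png'); d=snap('scene','s4.png')
cv2.imwrite('pics/m4.png',np.hstack([c['pixels'][80:310,60:420],d['pixels'][80:310,100:440]]))
```

```text
[ 0.4759511  -0.21783766  0.32226521]
```

View pics/m4.png

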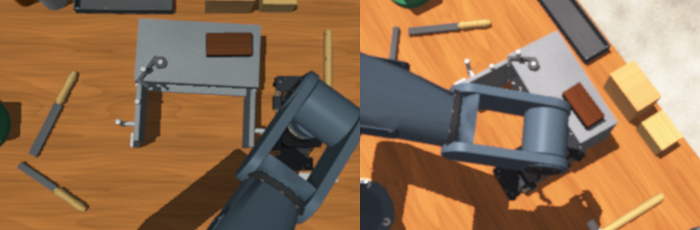

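Both leaves stand square to the front (left at about (140,115), right at about (250,118)), the hook is aside, the bystanders I can see look unmoved, and the gripper is clear above.

```bash
python3 -c "
from h import *
print(robot.hand_in())"
```

```text
the job is handed in; nothing more can be done
None
```

The job is handed in (the call returned no verdict): the hook was swung off first, then the left leaf opened, then the right; both stand about square to the cabinet front in the last pictures, with no visible bystander moved.

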